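Put away the game case that fits the free bay

ROBOT

A 6-joint arm with a two-finger parallel gripper is mounted at the origin on the work surface. World frame = base frame: x ahead of the robot, y to its left, z up, the work surface at z = 0. Lengths are in m, angles in rad, forces in N, time in s.
With the tool pointing down it reaches from about 0.325 to 0.775 m from the base axis. Payload 5.5 kg.
Tool frame: the origin (TCP) lies midway between the tips of the shut fingers; the grasp point (between the pads) lies 19 mm behind it (r.grasp_offset is the z of the grasp point in the tool frame, in m); z points along the fingers, y is the line along which they close (so a half turn about z gives the same grasp; the last joint's range is limited). The gripper opens to 85 mm and grips with 20 to 120 N. Pads are 22 mm wide; open, the fingers measure 114 mm over their backs; the gripper's body (76 mm by 85 mm) begins 54 mm behind the grasp point. The pads swing forward as they close: fully open they stand 13 mm farther back than shut.
Start: joints at [-1.201, 0.091, 1.231, -0, 1.82, -0.057], TCP at [0.248, -0.546, 0.231] pointing down, gripper open.
Joint ranges: [-2.87, 2.87], [-0.86, 2.18], [0.17, 2.46], [-1.51, 4.65], [0.06, 2.69], [-2.65, 2.65]. Speed limits (rad/s): [2.57, 2.57, 3.01, 3.14, 3.14, 3.14].

INTERFACE

Orientations are given as a unit quaternion [w, x, y, z].
In Python, from cell import r, optics, sign_off gives the robot as it stands. The module is installed in compiled form; this text tells all that it offers.
- The arm moves only by the shell command python3 -m inch 'ROWS' [FORCE]. ROWS is JSON, a list of rows, each a list of 7 numbers: the turn, a rotation vector about the tool's x, y, z in units of 5 degrees (1.0 is 5 degrees), then the shift along the tool's x, y, z in units of 40 mm (1.0 is 40 mm), then the closure, from 0 (fully open) to 1 (shut). In form: [[ax, ay, az, tx, ty, tz, grip], ...]. A call has 1 to 20 rows; each row shifts and turns the commanded pose from where the row before left it, along the tool's axes as they then stand; what a row does not reach is not made up. A row lasts 1/12 s, in which the tool goes at most 41.7 mm and 7.16 degrees, less where a joint would pass 70% of its speed; a pose out of reach is approached as far as the arm can. A call is refused whole if a number of a shift passes 1 or a number of a turn 1, either way. A call with a gripper value outside its range is refused whole. The fingers move at their own pace and stop on an object; FORCE is the grip in N (left out, the last holds). Time passes only in rows, so rows that do not move let the fingers close. It gives the time, the measured TCP pose, the force, the opening and the grip force at its end, in the units of the state.
- r.get_obs(): the state, without advancing time (a new reading comes with each control period).
- optics.read_camera(name): name is "scene" or "top"; returns the picture (384x512x3 uint8, red, green, blue); there is no depth.
- optics.get_calibration(name): a dict with "mtx" (3x3 intrinsics, pixels), "R" (3x3) and "t" (3): a world point X has camera coordinates R X + t. Camera axes: x right, y down, z forward; pixel columns grow to the right and rows downward; lengths in m; the calibration is good to about 2 mm. A picture is of the moment at which its call begins. get_calibration takes no time and is no camera call.
- sign_off(): hands the job in; it is judged then, once.
The state is a dict: "time": time; "joint_pos": joint angles; "joint_velocities": joint speeds; "joint_torque": joint torques, N m; "tool_pos": TCP position; "orientation": TCP orientation; "contact_force": force on the tool from outside, world axes, zero at the start; "ft_torque": the same for the moment, N m; "gripper_width": finger opening in m; "gripper_force": force on a finger pad.
Only numpy, scipy, OpenCV 4.12 (cv2) and the standard library are available. Lean on these libraries where they do the work, as an engineer would, in place of code of your own. Each camera call takes 0.05 s, during which the arm holds its last target. There are 200 camera calls.

TASK

One of the sorter's three bays is free. Slide the wooden game case that fits snugly between that bay's walls into it, straight and fully home against the back stop, without lifting it off the table. Leave the other case and everything else where they are.

Things in the scene. Friction and masses are not known exactly. Their poses are not given: they have to be found in the camera images.
- sorter: Low fixed wooden back board (385 mm wide, 60 mm high) behind three open-topped bays side by side at 127 mm pitch. Origin: on the table, in the middle of the line of the three bay mouths. Its x axis points into the bays (away from the robot), y along the row of bays, z up. The bays keep this same heading. The table in front is flat and is the bays' floor as well.
- bay_a: One fixed wooden bay, open to the front and above. Clear width between its side walls 114 mm, outside width 124 mm, walls 36 mm high; the back stop stands 90 mm in from the mouth. Origin: on the table, in the middle of the mouth; x points straight in, y across. Which place in the row it has differs from start to start. It may be free or taken by the jar or the tub.
- bay_b: One fixed wooden bay, open to the front and above. Clear width between its side walls 114 mm, outside width 124 mm, walls 36 mm high; the back stop stands 90 mm in from the mouth. Origin: on the table, in the middle of the mouth; x points straight in, y across. Which place in the row it has differs from start to start. It may be free or taken by the jar or the tub.
- bay_c: One fixed wooden bay, open to the front and above. Clear width between its side walls 90 mm, outside width 124 mm, walls 36 mm high; the back stop stands 90 mm in from the mouth. Origin: on the table, in the middle of the mouth; x points straight in, y across. Which place in the row it has differs from start to start. It may be free or taken by the jar or the tub.
- case_wide: Plywood game case, a closed box 96 mm deep (its x) by 104 mm wide (its y) by 46 mm high, with a raised triangle on its lid, roughly 0.2 to 0.45 kg, loose on the table. Origin: centre of its underside; x points roughly towards the sorter. Goes in x first, as it lies. Fits bay_a or bay_b snugly (5 mm to spare each side) and cannot enter bay_c. Home against the back stop, its origin is 42 mm inside the mouth and its near end stands 6 mm out of the bay.
- case_narrow: Plywood game case, a closed box 96 mm deep (its x) by 80 mm wide (its y) by 46 mm high, with a raised ring on its lid, roughly 0.2 to 0.45 kg, loose on the table. Origin: centre of its underside; x points roughly towards the sorter. Goes in x first, as it lies. Fits bay_c snugly (5 mm to spare each side); in bay_a or bay_b it would lie loose, which is wrong. Home against the back stop, its origin is 42 mm inside the mouth and its near end stands 6 mm out of the bay.
- jar: Closed glass jar with a yellow lid, 68 mm across, 85 mm high, standing in one of the bays. Origin: centre of its underside. Leave it.
- tub: White lidded tub with a red lid, 80 x 68 mm, 64 mm high, standing in one of the bays. Origin: centre of its underside. Leave it.
- die: Large white die, 48 mm cube, on the table in front of the sorter. Origin: centre of its underside. Leave it.
- cone: Wooden cone, 54 mm across, 52 mm high, on the table in front of the sorter. Origin: centre of its underside. Leave it.
- pencil_pot: Grey pot with three pencils, 66 mm across, 95 mm high (pencils to 155 mm), standing beside one end of the sorter. Origin: centre of its underside. Leave it.
- wood_cylinder: Wooden cylinder, 60 mm across, 75 mm high, standing beside one end of the sorter. Origin: centre of its underside. Leave it.
- eraser: Blue board eraser with a grey felt sole, 107 mm long (its x) by 46 mm wide, 34 mm high, lying on the outer side of one of the cases. Origin: centre of its underside. Leave it.
- stapler: Black and steel stapler, 110 mm long (its x) by 46 mm wide, about 40 mm high, lying on the outer side of one of the cases. Origin: centre of its underside. Leave it.
Mind the look-alikes: they are no part of the job. Leave any green look-alike of the case_wide alone. What is shaped like the bay_c but pink is not meant.

How it is judged:
At the end, for the whole second after the job is handed in: The case that fits the free bay (wide case in bay_a or bay_b, narrow case in bay_c) rests in it, its origin 35 to 50 mm inside the mouth (42 when home), within 12 mm of the bay's middle and 0.12 rad of its heading, flat on the table; the other case is within 20 mm of where it started (((x of case_wide in the frame of bay_a between 0.035 and 0.05 m and y of case_wide in the frame of bay_a between -0.012 and 0.012 m and angle between the x axis of case_wide and the x axis of bay_a, either way round below 0.12 rad and linear speed of case_wide below 0.01 m/s and angle between case_wide's own z axis and vertical below 0.06 rad and distance of case_narrow from where it was at the start of the episode below 0.02 m) or (x of case_wide in the frame of bay_b between 0.035 and 0.05 m and y of case_wide in the frame of bay_b between -0.012 and 0.012 m and angle between the x axis of case_wide and the x axis of bay_b, either way round below 0.12 rad and linear speed of case_wide below 0.01 m/s and angle between case_wide's own z axis and vertical below 0.06 rad and distance of case_narrow from where it was at the start of the episode below 0.02 m) or (x of case_narrow in the frame of bay_c between 0.035 and 0.05 m and y of case_narrow in the frame of bay_c between -0.012 and 0.012 m and angle between the x axis of case_narrow and the x axis of bay_c, either way round below 0.12 rad and linear speed of case_narrow below 0.01 m/s and angle between case_narrow's own z axis and vertical below 0.06 rad and distance of case_wide from where it was at the start of the episode below 0.02 m))); the robot touches nothing.
It fails at once if a game case is lifted more than 15 mm off the table or tipped (height (world z) of any of case_wide, case_narrow above 0.015 m or angle between any of case_wide, case_narrow's own z axis and vertical above 0.35 rad).
It fails at once if a bystander (jar, tub, die, cone, pencil pot, wooden cylinder, eraser, stapler) is moved more than 15 mm (distance of any of jar, tub, die, cone, pencil_pot, wood_cylinder, eraser, stapler from where it was at the start of the episode above 0.015 m).
It also fails if it takes over 56 s, if anything falls off the work surface, if the arm or the gripper's body presses on something with over 40 N, if the wrist force passes 120 N, or if a joint passes its speed limit or range.

## Working session

There is one attempt and no reset: what is moved stays moved. The work goes in short steps, Python scripts to look and compute and a shell command to move; the robot and the scene stay as the last step left them, time stands still between calls to the robot, and variables do not carry over. Pictures are saved under pics/ and viewed, at most 10 in all, crops included, and the job is handed in when it is done.

```bash
mkdir -p pics; python3 - <<'E'
from cell import r,optics
import cv2
for n in("top","scene"):
    im=optics.read_camera(n); cv2.imwrite(f"pics/{n}0.png",cv2.resize(im[:,:,::-1],(800,600),interpolation=cv2.INTER_CUBIC))
    c=optics.get_calibration(n); print(n,c["mtx"].tolist(),c["R"].round(3).tolist(),c["t"])
o=r.get_obs();print(o["tool_pos"],o["orientation"],o["time"])
E
```

```text
top [[365.645088260203, 0.0, 252.97577215338598], [0.0, 365.645088260203, 194.29544920227252], [0.0, 0.0, 1.0]] [[0.007, -1.0, 0.008], [-0.987, -0.008, -0.159], [0.16, -0.007, -0.987]] [-0.01329838  0.47074465  0.90940476]
scene [[432.2004817137388, 0.0, 256.0958930828267], [0.0, 432.2004817137388, 188.4712619101524], [0.0, 0.0, 1.0]] [[-0.081, 0.997, -0.0], [0.827, 0.067, -0.558], [-0.556, -0.045, -0.83]] [ 0.02717607 -0.37692271  1.64202652]
[ 0.24825239 -0.54594318  0.23023267] [-8.91197561e-04  9.77317936e-01  2.11775421e-01 -1.68386375e-04] 0.1
```

View pics/top0.png

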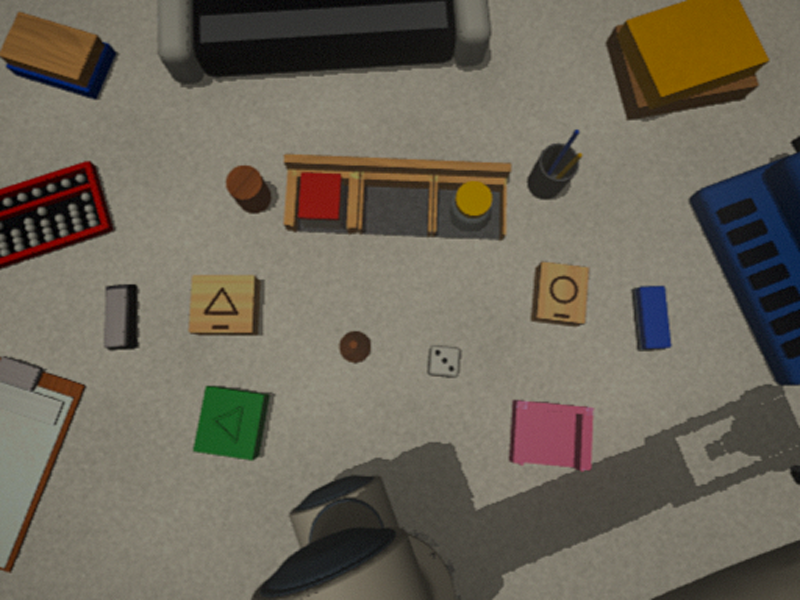

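View pics/scene0.png

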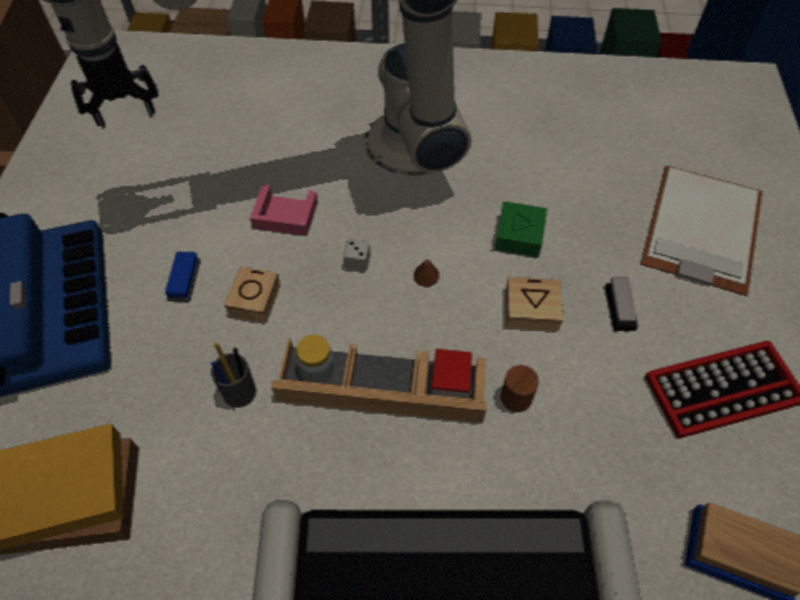

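Free bay: the middle one, empty at (397,210). Its neighbours are the tub bay at (320,200), which has thick walls and a narrow opening (bay_c), and the jar bay at (470,205). So the middle bay is a wide one and needs the wide case.
Candidates: the wooden triangle case at (222,304), the green look-alike at (231,422) which must be left alone, and the ring case at (562,293) which is the narrow one. The wooden triangle case fits the description. Next: a confirming crop and a measurement.

```bash
cat > h.py <<'E'
from cell import r,optics
import cv2,numpy as np
from scipy.spatial.transform import Rotation as Ro
C={n:optics.get_calibration(n) for n in("top","scene")}
def ray(n,uv,z):
    c=C[n];R=np.array(c["R"]);t=np.array(c["t"])
    o=-R.T@t;uv=np.atleast_2d(np.asarray(uv,float))
    d=np.c_[uv,np.ones(len(uv))]@np.linalg.inv(c["mtx"]).T@R
    return (o+d*((z-o[2])/d[:,2])[:,None])[:,:2]
def rect(P):
    """centre, sizes (along x, along y), yaw near 0"""
    (c,s,a)=cv2.minAreaRect((P*1000).astype(np.float32))
    if a>45:a-=90;s=s[::-1]
    return np.array(c)/1000,np.array(s),a
def blob(n,im,lo,hi,box,z,k=3):
    x0,y0,x1,y1=box
    m=cv2.inRange(cv2.cvtColor(im,cv2.COLOR_RGB2HSV),lo,hi)
    M=np.zeros_like(m);M[y0:y1,x0:x1]=m[y0:y1,x0:x1]
    M=cv2.morphologyEx(M,cv2.MORPH_CLOSE,np.ones((k,k)))
    cs,_=cv2.findContours(M,cv2.RETR_EXTERNAL,cv2.CHAIN_APPROX_NONE)
    return max(cs,key=cv2.contourArea)[:,0]
E
python3 - <<'E'
from h import *
im=optics.read_camera("top");g=cv2.cvtColor(im,cv2.COLOR_RGB2HSV)
for p in [(140,195),(142,183),(155,210),(240,103),(254,135),(250,180),(225,130),(275,130)]: print(p,g[p[1],p[0]])
s=slice
cv2.imwrite("pics/crop1.png",cv2.resize(im[85:245,110:340,::-1],None,fx=3.47,fy=3.47,interpolation=cv2.INTER_CUBIC))
q=r.get_obs()["orientation"];print(Ro.from_quat(np.roll(q,-1)).as_matrix().round(3))
P=blob("top",im,(8,70,120),(28,255,255),(115,165,175,225),.046,5);print("case",rect(ray("top",P,.046)),P.min(0),P.max(0))
E
```

```text
(140, 195) [ 22 116 150]
(142, 183) [ 23 116 136]
(155, 210) [ 16 137 147]
(240, 103) [ 16 150 143]
(254, 135) [13 27 67]
(250, 180) [ 20  37 144]
(225, 130) [ 16 149 151]
(275, 130) [ 17 157 138]
[[ 0.91   0.414 -0.001]
 [ 0.414 -0.91   0.001]
 [ 0.    -0.002 -1.   ]]
case (array([0.46820883, 0.27692291]), array([ 93.48432922, 103.22741699]), 0.4705345034599304) [120 176] [162 212]
```

View pics/crop1.png

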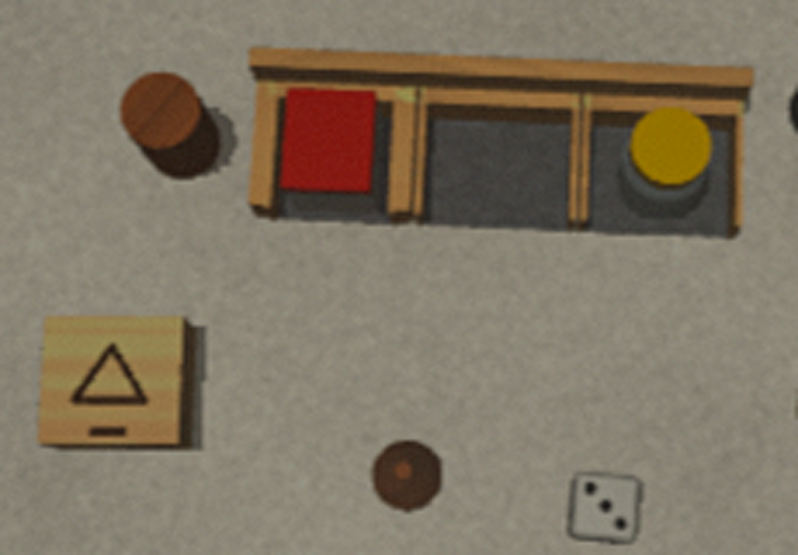

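The crop confirms it: the wooden triangle case is at crop (112,378). The middle bay is empty between its inner wall edges at x≈420 and 570. The cone is at (407,475) and the die at (605,508), close to the path.

```bash
python3 - <<'E'
from h import *
f=lambda L:np.array(L)/3.47+[110,85]-.35
print("Lwall",ray("top",f([(426,90),(419,213)]),.036));print("Rwall",ray("top",f([(576,97),(570,220)]),.036))
print("outer L/R back top z.06",b:=ray("top",f([(250,49),(752,69)]),.06),np.degrees(np.arctan2(*(b[1]-b[0]))*1))
print("outer front tops",ray("top",f([(250,207),(740,228)]),.036))
print("floor front edge z0",ray("top",f([(280,217),(735,237)]),0))
print("cone",ray("top",f([(407,476),(407,442),(441,476)]),0.0),"die",ray("top",f([(573,474),(642,480),(638,542),(570,536)]),.048))
print("cyl top",ray("top",f([(162,110)]),.075))
im=optics.read_camera("top");P=blob("top",im,(8,70,120),(28,255,255),(115,165,175,225),.046,5)
print("case corners",ray("top",f([(43,317),(185,316),(183,443),(40,443)]),.046))
print("stapler right", ray("top",np.array([[137,290],[137,345]])*.64,.0))
E
```

```text
Lwall [[0.6990842  0.04749374]
 [0.60020448 0.05122971]]
Rwall [[ 0.69459632 -0.06900637]
 [ 0.59578949 -0.06416609]]
outer L/R back top z.06 [[ 0.72071661  0.18037371]
 [ 0.70877149 -0.20124677]] -178.2071672043565
outer front tops [[ 0.603694    0.18030596]
 [ 0.59072411 -0.19409955]]
floor front edge z0 [[ 0.60663318  0.16331634]
 [ 0.59372883 -0.19729526]]
cone [[0.40213233 0.05893801]
 [0.42833964 0.05942721]
 [0.4023408  0.03286947]] die [[ 0.40049748 -0.06522783]
 [ 0.39651707 -0.1156028 ]
 [ 0.35157563 -0.11221476]
 [ 0.35551633 -0.06295478]]
cyl top [[0.6656486  0.24060735]]
case corners [[0.51443156 0.32883328]
 [0.51614248 0.22344775]
 [0.42112175 0.22049156]
 [0.42026444 0.32497091]]
stapler right [[0.49685754 0.4359793 ]
 [0.40190258 0.42845988]]
```

```bash
python3 -m inch '[[0,0,0.9,0.5,0,0,0.35],[0,0,0.9,0.5,0,0,0.35],[0,0,0.9,0.5,-0.5,0,0.35],[0,0,0.9,0.5,-0.9,0,0.35],[0,0,0.9,0.3,-0.9,0,0.35],[0,0,0.8,0.2,-0.9,0,0.35],[0,0,0,0.2,-0.9,0,0.35],[0,0,0,0,-0.9,0,0.35],[0,0,0,0,-0.9,0,0.35],[0,0,0,0,-0.9,0,0.35],[0,0,0,0,-0.9,0,0.35],[0,0,0,0,-0.9,0,0.35],[0,0,0,0,-0.9,0,0.35],[0,0,0,0,-0.9,0,0.35],[0,0,0,0,-0.9,0,0.35],[0,0,0,0,-0.9,0,0.35],[0,0,0,0,-0.9,0,0.35],[0,0,0,0,-0.9,0,0.35],[0,0,0,0,0,0,0.35],[0,0,0,0,0,0,0.35]]'
cat >> h.py <<'E'
def go(x,y,z,yaw):
    o=r.get_obs();R=Ro.from_quat(np.roll(o["orientation"],-1)).as_matrix();p=o["tool_pos"]
    d=R.T@(np.array([x,y,z])-p)/.04;w=np.degrees(np.arctan2(R[1,0],R[0,0]))
    print("t",o["time"],"p",p.round(4),"yaw",w.round(2),"shift units",d.round(2),"az",(-(yaw-w)/5).round(2),"tilt z",R[:,2].round(3),"F",np.round(o["contact_force"],1),"w",o["gripper_width"])
E
python3 -c "
from h import *;go(.385,.275,.012,-2)"
```

```text
time: 1.87
tool_pos: [0.3499, 0.0392, 0.2312]
orientation: [0.0, 1.0, -0.015, 0.0]
contact_force: [0.2, -0.3, -0.0]
gripper_width: 0.0556
gripper_force: 0.0
t 1.8667 p [0.3499 0.0392 0.2312] yaw -1.72 shift units [ 0.7  -5.92  5.48] az 0.06 tilt z [ 0. -0. -1.] F [ 0.2 -0.3 -0. ] w 0.05558892572974656
```

```bash
python3 -m inch '[[0,0,0.06,0.1,-0.9,0,0.35],[0,0,0,0.1,-0.9,0,0.35],[0,0,0,0.1,-0.9,0,0.35],[0,0,0,0.1,-0.9,0,0.35],[0,0,0,0.1,-0.9,0,0.35],[0,0,0,0.1,-0.9,0,0.35],[0,0,0,0.0,-0.5,0,0.35],[0,0,0,0,0,0.9,0.35],[0,0,0,0,0,0.9,0.35],[0,0,0,0,0,0.9,0.35],[0,0,0,0,0,0.9,0.35],[0,0,0,0,0,0.9,0.35],[0,0,0,0,0,0.5,0.35],[0,0,0,0,0,0.4,0.35],[0,0,0,0,0,0,0.35],[0,0,0,0,0,0,0.35]]'
python3 - <<'E'
from h import *;go(.385,.275,.012,-2)
im=optics.read_camera("top");cv2.imwrite("pics/c2.png",cv2.resize(im[150:310,70:300,::-1],None,fx=3.47,fy=3.47))
E
```

```text
time: 3.2
tool_pos: [0.3839, 0.2707, 0.0146]
orientation: [0.001, 1.0, -0.022, -0.001]
contact_force: [-0.2, 0.4, 0.7]
gripper_width: 0.0556
gripper_force: 0.0
t 3.2 p [0.3839 0.2707 0.0146] yaw -2.47 shift units [ 0.02 -0.11  0.07] az -0.09 tilt z [-0.002 -0.001 -1.   ] F [-0.2  0.4  0.7] w 0.05560793755323275
```

View pics/c2.png

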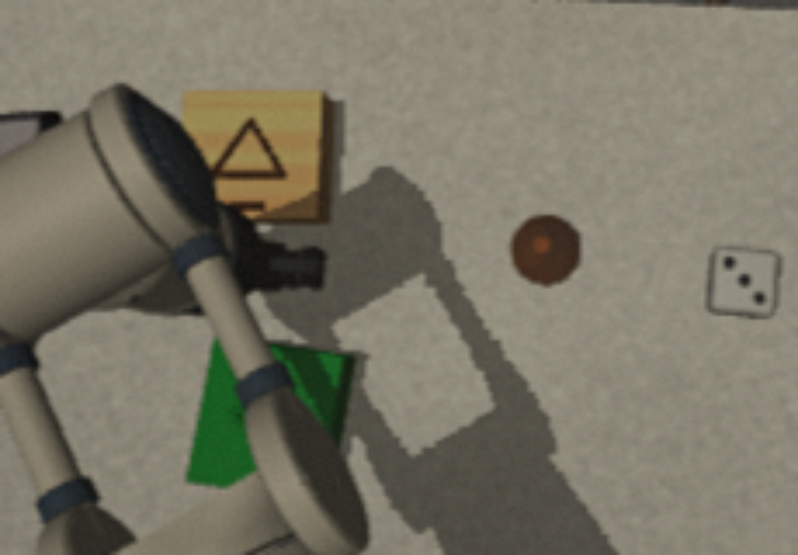

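The tool is down behind the case and clear of the green look-alike at crop (270,410). Now I'll push it forward gently.

```bash
python3 -m inch '[[0,0,-0.09,0.15,-0.1,0,0.35],[0,0,0,0.15,0,0,0.35],[0,0,0,0.15,0,0,0.35],[0,0,0,0.12,0,0,0.35],[0,0,0,0.12,0,0,0.35],[0,0,0,0.12,0,0,0.35],[0,0,0,0.12,0,0,0.35],[0,0,0,0.12,0,0,0.35],[0,0,0,0.12,0,0,0.35],[0,0,0,0.12,0,0,0.35],[0,0,0,0.12,0,0,0.35],[0,0,0,0.12,0,0,0.35],[0,0,0,0.12,0,0,0.35],[0,0,0,0.1,0,0,0.35],[0,0,0,0.05,0,0,0.35],[0,0,0,0,0,0,0.35]]'
python3 -c "
from h import *;go(.385,.275,.012,-2)"
python3 -m inch '[[0,0,0,-0.3,0,0,0.35],[0,0,0,-0.4,0,0,0.35],[0,0,0,-0.3,0,-0.5,0.35],[0,0,0,0,0,-0.8,0.35],[0,0,0,0,0,-0.8,0.35],[0,0,-1,0,-0.3,-0.4,0.35],[0,0,-1,0,-0.5,0,0.35],[0,0,-1,0,-0.6,0,0.35],[0,0,-1,0,-0.6,0,0.35],[0,0,-1,0,-0.3,0,0.35],[0,0,-1,0,-0.3,0,0.35],[0,0,-1,0,0,0,0.35],[0,0,-1,0,0,0,0.35],[0,0,-1,0,0,0,0.35],[0,0,-1,0,0,0,0.35],[0,0,-1,0,0,0,0.35],[0,0,-1,0,0,0,0.35],[0,0,-1,0,0,0,0.35],[0,0,-1,0,0,0,0.35],[0,0,-1,0,0,0,0.35]]'
python3 -c "
from h import *;go(.513,.352,.10,88)"
```

```text
time: 4.58
tool_pos: [0.4566, 0.2737, 0.0151]
orientation: [0.0, 1.0, -0.017, 0.0]
contact_force: [-1.2, 1.2, -0.3]
gripper_width: 0.0559
gripper_force: 0.2
t 4.5833 p [0.4566 0.2737 0.0151] yaw -1.92 shift units [-1.79  0.03  0.08] az 0.02 tilt z [ 0.001 -0.    -1.   ] F [-1.2  1.2 -0.3] w 0.05587487284871701
time: 6.25
tool_pos: [0.3986, 0.3766, 0.1149]
orientation: [0.001, 0.802, 0.597, 0.001]
contact_force: [-0.4, -0.1, -0.9]
gripper_width: 0.0552
gripper_force: 0.0
t 6.25 p [0.3986 0.3766 0.1149] yaw 73.32 shift units [0.23 2.92 0.38] az -2.94 tilt z [ 0.002 -0.    -1.   ] F [-0.4 -0.1 -0.9] w 0.05519299009510235
```

```bash
python3 -m inch '[[0,0,-1,0,0.2,0,0.35],[0,0,-1,0,0.5,0,0.35],[0,0,-0.94,0,0.6,0,0.35],[0,0,0,-0.3,0.6,0,0.35],[0,0,0,0,0.6,0,0.35],[0,0,0,0,0.4,0,0.35],[0,0,0,0,0,0,0.35]]'
python3 - <<'E'
from h import *;go(.513,.352,.012,88)
im=optics.read_camera("top");P=blob("top",im,(8,70,100),(28,255,255),(110,150,175,225),.046,5)
print("case",rect(ray("top",P,.046)))
cv2.imwrite("pics/c3.png",cv2.resize(im[85:245,70:300,::-1],None,fx=3.47,fy=3.47))
E
```

```text
time: 6.83
tool_pos: [0.5155, 0.3517, 0.1143]
orientation: [0.001, 0.722, 0.692, 0.0]
contact_force: [-0.3, -0.1, 0.2]
gripper_width: 0.0554
gripper_force: 0.0
t 6.8333 p [0.5155 0.3517 0.1143] yaw 87.64 shift units [ 0.01 -0.07  2.56] az -0.07 tilt z [ 0.002 -0.001 -1.   ] F [-0.3 -0.1  0.2] w 0.0554056492918143
case (array([0.51382837, 0.27224136]), array([ 94.61008453, 102.67398834]), -1.4945831298828125)
```

View pics/c3.png

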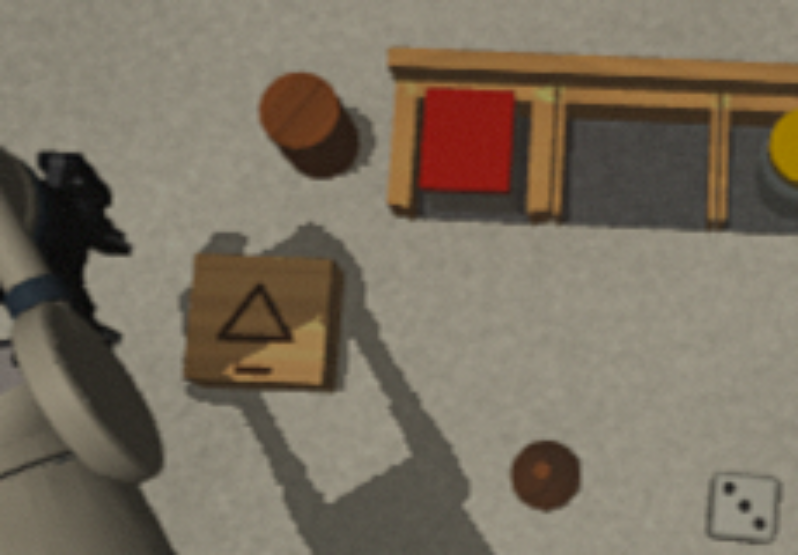

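```bash
python3 -m inch '[[0,0,-0.07,0,-0.05,0.7,0.35],[0,0,0,0,0,0.7,0.35],[0,0,0,0,0,0.6,0.35],[0,0,0,0,0,0.5,0.35],[0,0,0,0,0,0,0.35],[0,0,0,-0.15,0,0,0.35],[0,0,0,-0.15,0,0,0.35],[0,0,0,-0.15,0,0,0.35],[0,0,0,-0.2,0,0,0.35],[0,0,0,-0.25,0,0,0.35],[0,0,0,-0.3,0,0,0.35],[0,0,0,-0.3,0,0,0.35],[0,0,0,-0.3,0,0,0.35],[0,0,0,-0.3,0,0,0.35],[0,0,0,-0.25,0,0,0.35],[0,0,0,-0.2,0,0,0.35],[0,0,0,-0.15,0,0,0.35],[0,0,0,-0.1,0,0,0.35],[0,0,0,-0.05,0,0,0.35],[0,0,0,0,0,0,0.35]]'
python3 - <<'E'
from h import *;go(.505,.064,.013,88)
for n in("top","scene"):
    im=optics.read_camera(n);cv2.imwrite(f"pics/m_{n}.png",im[:,:,::-1])
a=cv2.imread("pics/m_top.png")[85:245,100:330];b=cv2.imread("pics/m_scene.png")[130:290,170:400]
cv2.imwrite("pics/c4.png",cv2.resize(np.hstack([a,b]),None,fx=1.73,fy=1.73,interpolation=cv2.INTER_CUBIC))
E
```

```text
time: 8.55
tool_pos: [0.5067, 0.2385, 0.0151]
orientation: [0.0, 0.719, 0.695, -0.0]
contact_force: [0.5, 2.0, 2.2]
gripper_width: 0.0555
gripper_force: 0.9
t 8.55 p [0.5067 0.2385 0.0151] yaw 88.13 shift units [-4.36  0.1   0.06] az 0.03 tilt z [-0.    -0.001 -1.   ] F [0.5 2.  2.2] w 0.055539052061052335
```

View pics/c4.png

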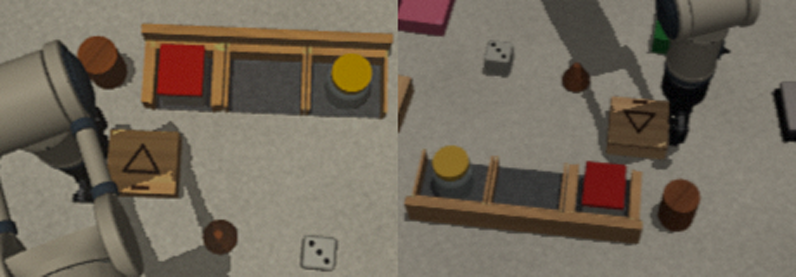

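The case is straight against the fingers, at left-panel (145,160), and clear of the sorter, the cone and the wooden cylinder. I'll carry on pushing sideways.

```bash
python3 -m inch '[[0,0,0.03,-0.1,0.02,0,0.35],[0,0,0,-0.2,0.02,0,0.35],[0,0,0,-0.25,0.02,0,0.35],[0,0,0,-0.3,0.02,0,0.35],[0,0,0,-0.3,0.02,0,0.35],[0,0,0,-0.3,0,0,0.35],[0,0,0,-0.3,0,0,0.35],[0,0,0,-0.3,0,0,0.35],[0,0,0,-0.3,0,0,0.35],[0,0,0,-0.3,0,0,0.35],[0,0,0,-0.3,0,0,0.35],[0,0,0,-0.3,0,0,0.35],[0,0,0,-0.3,0,0,0.35],[0,0,0,-0.25,0,0,0.35],[0,0,0,-0.2,0,0,0.35],[0,0,0,-0.15,0,0,0.35],[0,0,0,-0.1,0,0,0.35],[0,0,0,-0.05,0,0,0.35],[0,0,0,0,0,0,0.35]]'
python3 - <<'E'
from h import *;go(.505,.064,.013,88)
for n in("top","scene"):
    im=optics.read_camera(n);cv2.imwrite(f"pics/m_{n}.png",im[:,:,::-1])
P=blob("scene",cv2.imread("pics/m_scene.png")[:,:,::-1],(8,70,60),(28,255,255),(230,150,390,225),.046,3)
a=cv2.imread("pics/m_top.png")[85:245,140:340];b=cv2.imread("pics/m_scene.png")[130:290,170:370]
cv2.imwrite("pics/c5.png",cv2.resize(np.hstack([a,b]),None,fx=2,fy=2,interpolation=cv2.INTER_CUBIC))
E
```

```text
time: 10.23
tool_pos: [0.5048, 0.0667, 0.0154]
orientation: [0.0, 0.719, 0.695, -0.0]
contact_force: [0.0, -0.6, 0.1]
gripper_width: 0.0556
gripper_force: 0.0
t 10.2333 p [0.5048 0.0667 0.0154] yaw 87.99 shift units [-0.07  0.01  0.06] az -0.0 tilt z [ 0. -0. -1.] F [ 0.  -0.6  0.1] w 0.055624992241541334
```

View pics/c5.png

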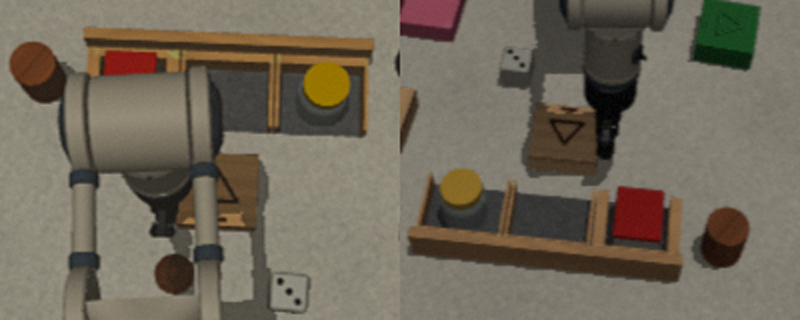

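```bash
python3 -m inch '[[0,0,0,0.3,0,0,0.35],[0,0,0,0.4,0,0,0.35],[0,0,0,0,0,-0.7,0.35],[0,0,0,0,0,-0.8,0.35],[0,0,0,0,0,-0.8,0.35],[0,0,0,0,-0.6,-0.5,0.35],[0,0,1,0,-0.8,0,0.35],[0,0,1,0,-0.8,0,0.35],[0,0,1,0,-0.3,0,0.35],[0,0,1,0,0,0,0.35],[0,0,1,0,0,0,0.35],[0,0,1,0,0,0,0.35],[0,0,1,0,0,0,0.35],[0,0,1,0,0,0,0.35],[0,0,1,0,0,0,0.35],[0,0,1,0,0,0,0.35],[0,0,1,0,0,0,0.35],[0,0,1,0,0,0,0.35],[0,0,1,0,0,0,0.35],[0,0,1,0,0,0,0.35]]'
python3 -m inch '[[0,0,1,0,0.3,0,0.35],[0,0,1,0,0.4,0,0.35],[0,0,1,0,0.4,0,0.35],[0,0,1,0,0.4,0,0.35],[0,0,0,0,0.4,0,0.35],[0,0,0,0,0.4,0,0.35],[0,0,0,0,0,0,0.35]]'
python3 - <<'E'
from h import *;go(.433,-.003,.013,-2)
im=optics.read_camera("top");P=blob("top",im,(8,70,70),(28,255,255),(200,157,300,215),.046,3)
print("case",rect(ray("top",P,.046)),P.min(0),P.max(0))
s=optics.read_camera("scene")
cv2.imwrite("pics/c6.png",cv2.resize(np.hstack([im[85:245,140:340,::-1],s[130:290,170:370,::-1]]),None,fx=2,fy=2,interpolation=cv2.INTER_CUBIC))
E
```

```text
time: 12.0
tool_pos: [0.4062, 0.1044, 0.1275]
orientation: [-0.0, 0.988, 0.155, 0.0]
contact_force: [-0.3, -0.9, -1.0]
gripper_width: 0.0557
gripper_force: 0.0
time: 12.58
tool_pos: [0.4156, 0.0115, 0.1274]
orientation: [0.001, 1.0, -0.018, 0.0]
contact_force: [0.4, 0.1, -0.0]
gripper_width: 0.0552
gripper_force: 0.0
t 12.5833 p [0.4156 0.0115 0.1274] yaw -2.08 shift units [0.45 0.34 2.86] az -0.02 tilt z [ 0.    -0.001 -1.   ] F [ 0.4  0.1 -0. ] w 0.055159087152387105Traceback (most recent call last):
  File "<stdin>", line 2, in <module>
  File "h.py", line 21, in blob
    return max(cs,key=cv2.contourArea)[:,0]
           ~~~^^^^^^^^^^^^^^^^^^^^^^^^
ValueError: max() iterable argument is empty
```

```bash
python3 - <<'E'
from h import *
s=optics.read_camera("scene")
P=blob("scene",s,(8,70,90),(28,255,255),(225,170,285,222),.046,3)
hh=cv2.convexHull(P.astype(np.float32));print("hull",P.min(0),P.max(0))
cv2.imwrite("pics/c6.png",cv2.resize(s[150:280,165:355,::-1],None,fx=4,fy=4,interpolation=cv2.INTER_CUBIC))
E
```

```text
hull [234 183] [270 210]
```

View pics/c6.png

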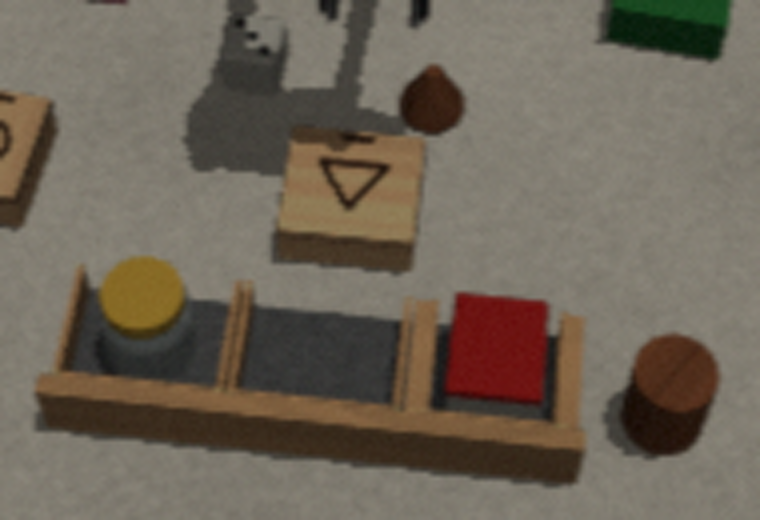

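The case lid corners are at about (292,127), (427,138), (412,242) and (277,231). It looks slightly to the −y side of the free bay, whose walls are at x≈250 and 404.

```bash
python3 - <<'E'
from h import *
f=lambda L:np.array(L)/4+[165,150]-.37
c=ray("scene",f([(292,127),(427,138),(412,242),(277,231)]),.046);print(c,c.mean(0))
e=c[2:].mean(0)-c[:2].mean(0);print("yaw",np.degrees(np.arctan2(e[1],e[0])),"yaw2",np.degrees(np.arctan2(*-(c[1]-c[0])[[0]],(c[1]-c[0])[1])))
m=ray("scene",f([(253,284),(405,300)]),.036);print("mouth wall tops",m,m.mean(0))
b=ray("scene",f([(38,378),(583,436)]),.06);d=b[1]-b[0];print("board yaw",np.degrees(np.arctan2(-d[0],d[1])))
print("floor front ends",ray("scene",f([(247,309),(398,322)]),0))
E
```

```text
[[ 0.46377556 -0.04724986]
 [ 0.46561086  0.05831825]
 [ 0.56048412  0.05296097]
 [ 0.55911516 -0.04848316]] [0.51224642 0.00388655]
yaw -1.9844138587025368 yaw2 -0.9959851424681682
mouth wall tops [[ 0.60024107 -0.06225784]
 [ 0.60458497  0.05094965]] [ 0.60241302 -0.00565409]
board yaw -1.9881011182622357
floor front ends [[ 0.60201461 -0.06858824]
 [ 0.60383877  0.04628277]]
```

```bash
python3 -m inch '[[0,0,0,0.3,0.2,0,0.5],[0,0,0,0.32,0.17,0,0.5],[0,0,0,0,0,0.4,0.5],[0,0,0,0,0,0.6,0.5],[0,0,0,0,0,0.6,0.5],[0,0,0,0,0,0.6,0.5],[0,0,0,0,0,0.4,0.5],[0,0,0,0,0,0.25,0.5],[0,0,0,0,0,0,0.5],[0,0,0,0.1,0,0,0.5],[0,0,0,0.1,0,0,0.5],[0,0,0,0.1,0,0,0.5],[0,0,0,0.1,0.01,0,0.5],[0,0,0,0.1,0.015,0,0.5],[0,0,0,0.1,0.015,0,0.5],[0,0,0,0.1,0.015,0,0.5],[0,0,0,0.1,0.015,0,0.5],[0,0,0,0.1,0.015,0,0.5],[0,0,0,0.1,0.015,0,0.5],[0,0,0,0,0,0,0.5]]'
python3 - <<'E'
from h import *;go(.581,-.006,.013,-2)
s=optics.read_camera("scene")
cv2.imwrite("pics/c7.png",cv2.resize(s[150:280,165:355,::-1],None,fx=4,fy=4,interpolation=cv2.INTER_CUBIC))
E
```

```text
time: 14.35
tool_pos: [0.4807, -0.0088, 0.0132]
orientation: [0.0, 1.0, -0.018, 0.001]
contact_force: [0.6, 0.5, -0.5]
gripper_width: 0.0431
gripper_force: 0.0
t 14.35 p [ 0.4807 -0.0088  0.0132] yaw -2.01 shift units [ 2.5  -0.16  0.01] az -0.0 tilt z [ 0.001 -0.    -1.   ] F [ 0.6  0.5 -0.5] w 0.04306824008535048
```

View pics/c7.png

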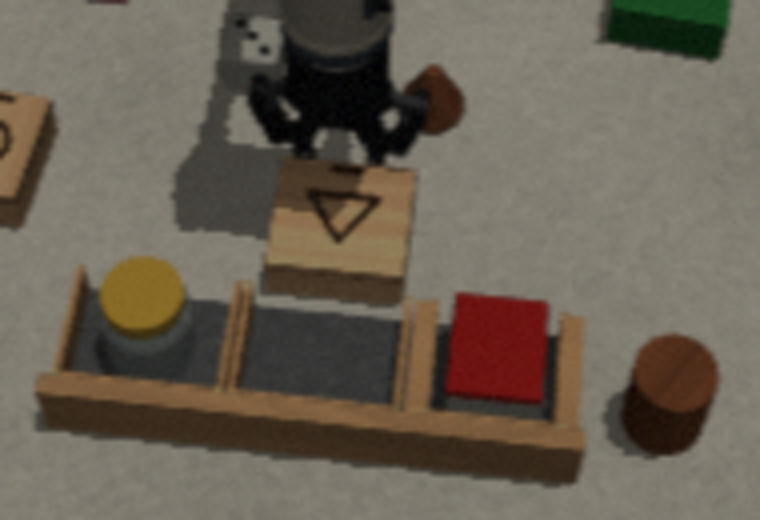

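The lid corners are now at about (283,158), (416,170), (402,275) and (265,264). The jar, tub, cone and die haven't moved.

```bash
python3 - <<'E'
from h import *
f=lambda L:np.array(L)/4+[165,150]-.37
c=ray("scene",f([(283,158),(416,170),(402,275),(265,264)]),.046);m=c.mean(0)
e=c[2:].mean(0)-c[:2].mean(0);d=c[1]+c[2]-c[0]-c[3]
print(c,m,"yaw",np.degrees(np.arctan2(e[1],e[0])),np.degrees(np.arctan2(-d[0],d[1])),"off",m[1]-(-.0057-.035*(m[0]-.602)))
E
```

```text
[[ 0.49328321 -0.05110552]
 [ 0.49601285  0.0517441 ]
 [ 0.58936983  0.04749849]
 [ 0.5882565  -0.05419444]] [ 0.5417306  -0.00151434] yaw -2.2302599783642756 -1.0763492214995893 off 0.002076227070152526
```

```bash
python3 -m inch '[[0,0,0,0.1,0.015,0,0.5],[0,0,0,0.1,0.02,0,0.5],[0,0,0,0.1,0.02,0,0.5],[0,0,0,0.12,0,0,0.5],[0,0,0,0.12,0,0,0.5],[0,0,0,0.12,0,0,0.5],[0,0,0,0.12,0,0,0.5],[0,0,0,0.12,0,0,0.5],[0,0,0,0.12,0,0,0.5],[0,0,0,0.12,0,0,0.5],[0,0,0,0.12,0,0,0.5],[0,0,0,0.12,0,0,0.5],[0,0,0,0.12,0,0,0.5],[0,0,0,0.12,0,0,0.5],[0,0,0,0.12,0,0,0.5],[0,0,0,0.1,0,0,0.5],[0,0,0,0.1,0,0,0.5],[0,0,0,0.1,0,0,0.5],[0,0,0,0,0,0,0.5]]'
python3 -c "
from h import *;go(.581,-.006,.013,-2)"
```

```text
time: 15.98
tool_pos: [0.5621, -0.0135, 0.0136]
orientation: [0.0, 1.0, -0.017, 0.001]
contact_force: [0.2, 0.4, -0.4]
gripper_width: 0.0424
gripper_force: 0.0
t 15.9833 p [ 0.5621 -0.0135  0.0136] yaw -2.0 shift units [ 0.47 -0.21  0.01] az -0.0 tilt z [ 0.001 -0.    -1.   ] F [ 0.2  0.4 -0.4] w 0.04238241286408798
```

```bash
python3 -m inch '[[0,0,0,0.06,0,0,0.5],[0,0,0,0.06,0,0,0.5],[0,0,0,0.06,0,0,0.5],[0,0,0,0.06,0,0,0.5],[0,0,0,0.06,0,0,0.5],[0,0,0,0.05,0,0,0.5],[0,0,0,0.05,0,0,0.5],[0,0,0,0.04,0,0,0.5]]'
python3 -m inch '[[0,0,0,0.03,0,0,0.5],[0,0,0,0.03,0,0,0.5]]'
python3 -m inch '[[0,0,0,0.03,0,0,0.5],[0,0,0,0.0,0,0,0.5]]'
```

```text
time: 16.65
tool_pos: [0.5788, -0.0141, 0.0136]
orientation: [-0.0, 1.0, -0.017, -0.0]
contact_force: [-6.2, -0.4, 5.0]
gripper_width: 0.0428
gripper_force: 2.7
time: 16.82
tool_pos: [0.581, -0.0142, 0.0135]
orientation: [-0.0, 1.0, -0.017, -0.0]
contact_force: [-12.7, 0.1, 9.8]
gripper_width: 0.0424
gripper_force: 6.4
time: 16.98
tool_pos: [0.5809, -0.0142, 0.0136]
orientation: [-0.0, 1.0, -0.017, -0.002]
contact_force: [-12.0, 0.4, 8.5]
gripper_width: 0.0426
gripper_force: 6.1
```

The force rose at the expected home position. Now I'll back off, lift, and check.

```bash
python3 -m inch '[[0,0,0,-0.1,0,0,0.5],[0,0,0,-0.4,0,0,0.5],[0,0,0,-0.5,0,0,0.5],[0,0,0,0,0,-0.7,0.5],[0,0,0,0,0,-0.9,0.5],[0,0,0,-0.3,0,-0.9,0.5],[0,0,0,-0.9,0,-0.5,0.5],[0,0,0,-0.9,0,0,0.5],[0,0,0,0,0,0,0.5]]'
python3 - <<'E'
from h import *
s=optics.read_camera("scene")
cv2.imwrite("pics/c8.png",cv2.resize(s[150:280,165:355,::-1],None,fx=4,fy=4,interpolation=cv2.INTER_CUBIC))
E
```

```text
time: 17.73
tool_pos: [0.4552, -0.0096, 0.1346]
orientation: [0.0, 1.0, -0.017, 0.001]
contact_force: [0.4, -0.0, -0.7]
gripper_width: 0.0425
gripper_force: 0.0
```

View pics/c8.png

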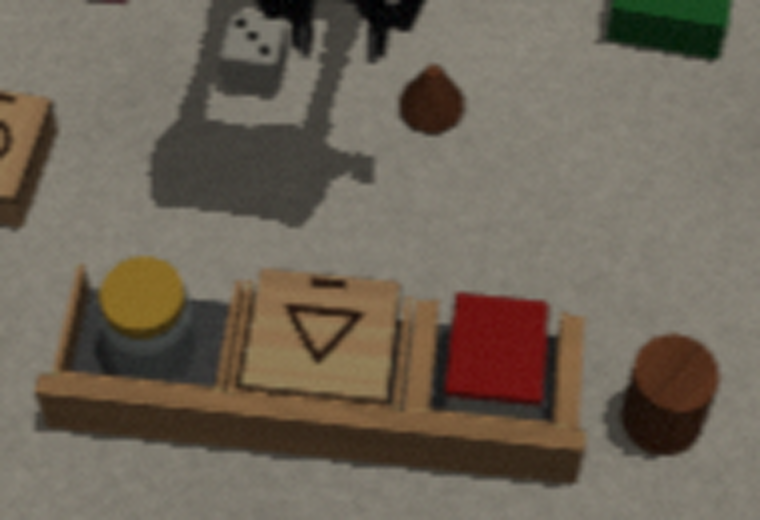

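The case sits straight in the middle bay, with its lid spanning (240–400, 270–403). It lies against the back stop, and nothing else has moved.

```bash
python3 -c "
from cell import sign_off;print(sign_off())"
```

```text
the job is handed in; nothing more can be done
None
```

I slid the wide triangle case into the free middle bay, straight and against the back stop by force and camera, moved nothing else that I could see, and handed the job in after about 18 s; sign-off returned no verdict.

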